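# Tip the fish balls out of a fragile dish and stand it on the sprung plate stack

## Task

Pick up the thin porcelain pouring dish, tip its four frozen fish balls out over its chute into the steel steamer, then stand the empty dish upright in the middle of the top plate of the plate dispenser and let go. The porcelain cracks easily: squeeze it only lightly, and do not drop it, nor bang or press it against anything, least of all against the plates, whose height you must feel for. Leave everything else on the table where it stands.

Things in the scene. Friction and masses are not known exactly. Their poses are not given: they have to be found in the camera images.
- dish: white porcelain dish, a box 66 wide (y), 65 high, with 4 mm side walls from x = -75 to 25 (grip them from above near x = -5); its +x end is an open chute rising at 35 deg from x = 18 to the lip. 0.2 to 0.4 kg. Origin: underside, 75 in front of the closed back wall; z up, +x to the chute. Cracks if squeezed with over 14 N per finger, or if it meets anything else with over 12 N
- dish_lip (a point): middle of the chute's lip on the dish, 82 in front of (+x) and 50 above the dish's origin; the balls leave here; the chute is level when the dish is pitched forward by 35 degrees, so pitch it to 55 to 70 degrees to empty it
- ball0_center (a point): centre of a frozen fish ball, pale, hard, 28 in diameter, 13 g; all four start in the dish
- ball1_center (a point): centre of a frozen fish ball, pale, hard, 28 in diameter, 13 g; all four start in the dish
- ball2_center (a point): centre of a frozen fish ball, pale, hard, 28 in diameter, 13 g; all four start in the dish
- ball3_center (a point): centre of a frozen fish ball, pale, hard, 28 in diameter, 13 g; all four start in the dish
- steamer: open round stainless-steel steamer tier, fixed, outer diameter 210 at the rim, 75 high, inner floor 6 above the table. Origin: centre of the underside on the table
- dispenser: sprung plate dispenser: fixed round aluminium housing, 196 across, 83 high, with a stack of flat white plates (176 across) rising out of it. Origin: centre of the underside on the table; z up. The top plate's face is 95 to 155 above the table, by load: its height is not reported, feel for it. Pressed, the stack gives 1 mm per 3 N
- spoon: bystander: steel spoon 170 long lying on the table; leave alone
- tongs: bystander: narrow steel tongs 190 long lying on the table; leave alone
- bowl: bystander: round white porcelain bowl, 110 across, 50 high, empty; leave alone
- sauce: bystander: amber sauce bottle, 60 across, 190 high; leave alone
- mug: bystander: mug, 76 across, 85 high; leave alone
- jar: bystander: jar with a steel lid, 72 across, 110 high; leave alone
- timer: bystander: white kitchen timer, 70 wide, 65 high; leave alone

How it is judged:
By the outcome, as a careful person would: the job done as asked, in the order asked, and still so for the second after the job is handed in, with the robot touching nothing.
It also fails if it takes over 69 s, if anything falls off the work surface, if the arm or the gripper's body presses on something with over 40 N, if the wrist force passes 120 N, or if a joint passes its speed limit or range.

## Robot

A 6-joint arm with a two-finger parallel gripper is mounted at the origin on the work surface. World frame = base frame: x ahead of the robot, y to its left, z up, the work surface at z = 0. Lengths are in mm, angles in rad, forces in N, time in s.
With the tool pointing down it reaches from about 350 to 875 mm from the base axis. Payload 4.2 kg.
Tool frame: the origin (TCP) lies at the very end of the fingers, on their centre line; the grasp point (between the pads) lies 19 mm behind it; z points along the fingers, y is the line along which they close (so a half turn about z gives the same grasp; the last joint's range is limited). The gripper opens to 85 mm and grips with 20 to 120 N. Pads are 22 mm wide; open, the fingers measure 114 mm over their backs; the gripper's body (76 mm by 85 mm) begins 54 mm behind the grasp point. The pads swing forward as they close: fully open they stand 13 mm farther back than shut.
Start: joints at [-0.999, 0.385, 0.008, 0, -1.194, -0.259], TCP at [192.343, -594.646, 231.312] pointing down, gripper open.
Joint ranges: [-3.14, 3.14], [-1.21, 2.06], [-1.07, 1.41], [-3.16, 2.05], [-2.99, -0.16], [-3.1, 3.1]. Speed limits (rad/s): [2.79, 2.79, 3.14, 3.14, 3.14, 3.14].

## Interface

Orientations are given as a unit quaternion [x, y, z, w].
In Python, from bench import read_state, get_image, get_calibration, job_done gives the robot as it stands.
- The arm moves only by the shell command python3 -m creep 'ROWS'. ROWS is a JSON object of lists of equal length, an entry for each row: "translation": the shift along the world's x, y, z in cm, a list of three; "delta_rot": the turn, a rotation vector about the world's x, y, z in degrees, a list of three; "hand": the finger opening in cm, from 0 to 8.54. A call has 1 to 8 rows; each row is the pose to reach, as a shift and turn from the pose commanded when the call began; what a row does not reach only later rows make up. A row lasts 1/8 s, in which the tool goes at most 62.5 mm and 10.7 degrees, less where a joint would pass 70% of its speed; a pose out of reach is approached as far as the arm can. A call with a gripper value outside its range is refused whole. The fingers move at their own pace and stop on an object; the grip force is fixed at half the most. Time passes only in rows, so rows that repeat a pose let the fingers close. It gives the time, the measured TCP pose, the force, the opening and the grip force at its end, in the units of the state.
- read_state(): the state, without advancing time (a new reading comes with each control period).
- get_image(name): name is "scene" or "side" or "wrist"; returns (picture, depth): 384x512x3 uint8, red, green, blue; 384x512 float32, mm along the optical axis (not along the pixel's ray), 0 where there is no reading.
- get_calibration(name): a dict with "intrinsics" (3x3 intrinsics, pixels), "xyz" and "attitude" of the camera in the world. Camera axes: x right, y down, z forward; pixel columns grow to the right and rows downward; lengths in mm; the calibration is good to about 2 mm. The wrist camera is an equidistant fisheye: a pixel r from the principal point sees the ray r / f radians off the axis. A picture is of the moment at which its call begins: read the wrist's pose just before it. get_calibration takes no time and is no camera call; for the wrist camera it gives the pose at the moment of the call.
- job_done(): hands the job in; it is judged then, once.
The state is a dict: "clock": time; "joints": joint angles; "joint_vel": joint speeds; "joint_efforts": joint torques, N m; "position": TCP position; "ee_rot": TCP orientation; "contact_force": force on the tool from outside, world axes, zero at the start; "wrist_torque": the same for the moment, N m; "gripper_width": finger opening in mm; "grasp_force": force on a finger pad.
Only numpy, scipy, OpenCV 4.12 (cv2) and the standard library are available. Lean on these libraries where they do the work, as an engineer would, in place of code of your own. Each camera call takes 0.05 s, during which the arm holds its last target. There are 200 camera calls.

## Working session

There is one attempt and no reset: what is moved stays moved. The work goes in short steps, Python scripts to look and compute and a shell command to move; the robot and the scene stay as the last step left them, time stands still between calls to the robot, and variables do not carry over. Pictures are saved under pics/ and viewed, at most 10 in all, crops included, and the job is handed in when it is done.

```bash
ls; mkdir -p pics
cat > h.py <<'E'
import numpy as np,cv2
from scipy.spatial.transform import Rotation as R
from bench import *
def cal(n):
    c=get_calibration(n);return np.array(c["intrinsics"]),np.array(c["xyz"],float),c["attitude"]
def rot(a):
    a=np.array(a,float);return a if a.shape==(3,3) else R.from_quat(a).as_matrix()
def cloud(n,d):
    K,t,a=cal(n);v,u=np.mgrid[:d.shape[0],:d.shape[1]]
    P=np.stack([(u-K[0,2])/K[0,0]*d,(v-K[1,2])/K[1,1]*d,d],-1)
    return P@rot(a).T+t
E
python3 - <<'E'
from h import *
print(read_state())
for n in("scene","side","wrist"):
    print(n,get_calibration(n))
ims=[]
for n in("scene","side","wrist"):
    p,d=get_image(n);np.savez(f"pics/{n}0.npz",p=p,d=d)
    cv2.imwrite(f"pics/{n}0.png",p[...,::-1])
E
```

```text
pics
{'clock': 0.0, 'joints': array([-9.99371120e-01,  3.85540249e-01,  6.60176953e-03, -5.28669885e-04,
       -1.19401904e+00, -2.58585894e-01]), 'joint_vel': array([-0.00127345,  0.00235509, -0.00011442, -0.00039424,  0.00093636,
        0.00031262]), 'joint_efforts': array([ 1.89903735e-04, -3.92284870e+01,  1.88398558e+01,  4.18595955e+00,
       -4.66084457e-03,  1.41121478e-05]), 'position': array([ 192.17683076, -594.08447533,  230.21762851]), 'ee_rot': array([-1.55686153e-01,  9.87805949e-01,  1.08792796e-03, -2.10858027e-04]), 'contact_force': array([ 0.06617856,  0.67612346, -0.24225653]), 'wrist_torque': array([ 0.02723338, -0.02996875, -0.03129522]), 'grasp_force': 0.0, 'gripper_width': 85.42206347602657}
scene {'intrinsics': array([[347.24385219,   0.        , 254.57492659],
       [  0.        , 347.24385219, 189.78190884],
       [  0.        ,   0.        ,   1.        ]]), 'xyz': array([1121.69913778,   49.33207647,  670.17382188]), 'attitude': array([ 0.62786948,  0.67975871, -0.2770286 , -0.25877241])}
side {'intrinsics': array([[445.14231695,   0.        , 250.67696984],
       [  0.        , 445.14231695, 189.28095193],
       [  0.        ,   0.        ,   1.        ]]), 'xyz': array([ 269.51746977,  764.07506869, 1020.83133897]), 'attitude': array([-0.14249289,  0.92978373, -0.33405302,  0.06005476])}
wrist {'intrinsics': array([[297.31863964,   0.        , 259.95244947],
       [  0.        , 297.31863964, 188.72103508],
       [  0.        ,   0.        ,   1.        ]]), 'xyz': array([ 125.99230277, -616.13053649,  374.37740748]), 'attitude': array([0.58253403, 0.80062992, 0.11433378, 0.08107783])}
```

View pics/scene0.png

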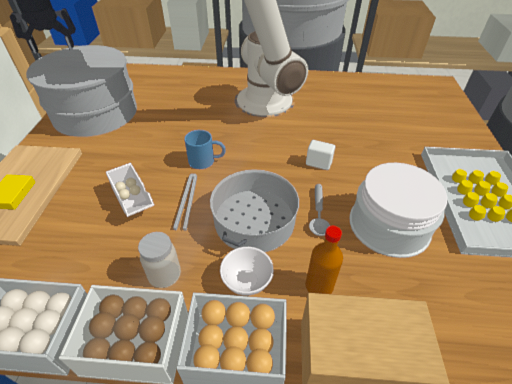

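View pics/side0.png

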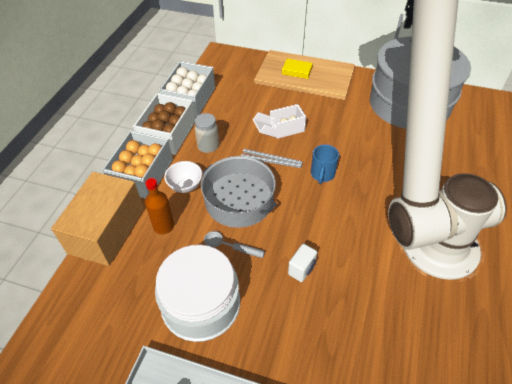

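Scene view: the dish is at about (130,190), its chute end at (140,210), towards the camera. The steamer is at (255,205), the dispenser at (400,195), the tongs at (185,200), the mug at (200,150) and the jar at (160,260). In the side view the dish is at (281,121), chute to the left (258,122), the steamer at (239,190) and the dispenser at (197,285).

```bash
python3 - <<'E'
from h import *
def circ(P):
    A=np.c_[2*P,np.ones(len(P))];s=np.linalg.lstsq(A,(P**2).sum(1),rcond=None)[0];return s[:2],np.sqrt(s[2]+s[0]**2+s[1]**2)
C={}
for n in("scene","side"):
    z=np.load(f"pics/{n}0.npz");C[n]=(z["p"],cloud(n,z["d"]),z["d"])
box={"scene":{"dish":(100,158,158,222),"steamer":(205,165,303,255),"disp":(345,160,450,256),"mug":(182,126,228,170),"jar":(136,230,184,290),"tongs":(170,170,200,235)},
"side":{"dish":(250,102,310,140),"steamer":(198,154,280,228),"disp":(150,240,245,340),"mug":(308,142,342,186),"jar":(192,110,220,154),"tongs":(240,148,303,168)}}
for n in box:
    p,X,d=C[n]
    for k,(a,b,c,e) in box[n].items():
        q=X[b:e,a:c].reshape(-1,3);ok=d[b:e,a:c].ravel()>0
        s=q[ok&(q[:,2]>(4 if k=="tongs" else 20))]
        zt=np.percentile(s[:,2],99)
        print(n,k,"ztop",zt.round(1),"min",np.percentile(s,1,axis=0).round(),"max",np.percentile(s,99,axis=0).round())
        t=s[s[:,2]>zt-6]
        if k=="dish":
            r=cv2.minAreaRect(t[:,:2].astype(np.float32));print("  rect top",r,cv2.boxPoints(r).round().tolist())
            r=cv2.minAreaRect(s[s[:,2]>40][:,:2].astype(np.float32));print("  rect all",r)
        if k in("steamer","disp"):
            if k=="disp":
                t=s[s[:,2]>zt-4]
            h=cv2.convexHull(t[:,:2].astype(np.float32))[:,0]
            print("  circ hull",circ(h.astype(float)),"  med z",np.median(t[:,2]))
E
python3 - <<'E'
import sys;sys.path.insert(0,'.')
from h import *
a=cv2.imread('pics/scene0.png')[140:240,80:230];b=cv2.imread('pics/side0.png')[90:190,220:370]
cv2.imwrite('pics/crop1.png',cv2.resize(np.vstack([a,b]),None,fx=3,fy=3,interpolation=2))
E
```

```text
scene dish ztop 66.6 min [ 457. -377.   21.] max [ 611. -241.   67.]
  rect top ((529.552490234375, -313.5005798339844), (150.71542358398438, 65.9843978881836), 37.217403411865234) [[450.0, -333.0], [489.0, -385.0], [610.0, -294.0], [570.0, -242.0]]
  rect all ((534.2192993164062, -309.9444885253906), (162.48423767089844, 65.99685668945312), 37.16715621948242)
scene steamer ztop 75.3 min [466. -92.  21.] max [699. 106.  75.]
  circ hull (array([566.29169884,   7.32509379]), np.float64(104.22904217455923))   med z 73.11655688611927
scene disp ztop 127.4 min [413. 249.  22.] max [647. 489. 127.]
  circ hull (array([553.87402327, 341.63997672]), np.float64(87.12357818240008))   med z 125.47723717316114
scene mug ztop 85.3 min [ 319. -201.   21.] max [393. -96.  85.]
scene jar ztop 111.2 min [ 708. -205.   22.] max [ 821. -141.  111.]
scene tongs ztop 13.3 min [ 428. -185.    4.] max [ 616. -155.   13.]
side dish ztop 67.2 min [ 454. -375.   21.] max [ 609. -240.   67.]
  rect top ((529.6210327148438, -310.8151550292969), (147.24774169921875, 70.3165512084961), 36.73069381713867) [[450.0, -327.0], [492.0, -383.0], [610.0, -295.0], [568.0, -239.0]]
  rect all ((533.4785766601562, -306.8896484375), (159.88558959960938, 74.57990264892578), 37.0217170715332)
side steamer ztop 75.9 min [455. -92.  21.] max [697. 111.  76.]
  circ hull (array([566.90817622,   8.91963951]), np.float64(104.13168899580978))   med z 72.98850598444511
side disp ztop 128.6 min [460. 264.  25.] max [634. 437. 129.]
  circ hull (array([552.52656778, 344.48213662]), np.float64(86.72449211555163))   med z 125.94523516074548
side mug ztop 86.6 min [ 318. -202.   21.] max [390. -92.  87.]
side jar ztop 111.6 min [ 699. -290.   21.] max [ 822. -138.  112.]
side tongs ztop 75.0 min [ 427. -184.    5.] max [610. -75.  75.]
```

View pics/crop1.png

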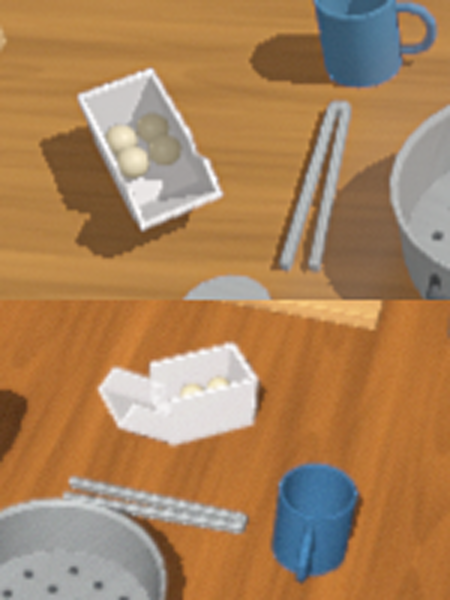

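The crop confirms the balls lie mid-dish and the chute points at yaw ≈ 37°, towards the steamer. The dish origin is about (530,-312). Next: pot clearance and edge checks before moving.

Run:
```python
from h import *
for n,(a,b,c,e) in {"scene":(28,45,136,135),"side":(370,36,472,128)}.items():
    z=np.load(f"pics/{n}0.npz");X=cloud(n,z["d"])[b:e,a:c].reshape(-1,3)
    s=X[(X[:,2]>30)&(X[:,1]<-300)&(X[:,1]>-900)&(X[:,0]>-200)]
    print(n,np.percentile(s,[1,50,99],axis=0).round())
# dish side walls: points z>60 (66mm rim only), expressed in yaw frame
for n,(a,b,c,e) in {"scene":(100,158,158,222),"side":(250,102,310,140)}.items():
    z=np.load(f"pics/{n}0.npz");X=cloud(n,z["d"])[b:e,a:c].reshape(-1,3)
    for yaw in(37,):
        y=np.radians(yaw);L=np.c_[X[:,0]*np.cos(y)+X[:,1]*np.sin(y),-X[:,0]*np.sin(y)+X[:,1]*np.cos(y),X[:,2]]
        t=L[(L[:,2]>30)&(np.hypot(X[:,0]-530,X[:,1]+312)<100)]
        o=np.array([530*np.cos(y)-312*np.sin(y),-530*np.sin(y)-312*np.cos(y)])
        q=t[:,:2]-o;print(n,np.percentile(q,[0.5,2,98,99.5],axis=0).round(1).tolist())
        for lo,hi in((-70,-45),(-45,-20),(-20,10),(10,40),(40,80)):
            m=(q[:,0]>lo)&(q[:,0]<hi)&(t[:,2]>50)
            print(lo,hi,np.percentile(q[m,1],[1,99]).round(1),np.percentile(t[m,2],98).round(1))
```

```text
scene [[   2. -709.   33.]
 [ 208. -544.  161.]
 [ 273. -439.  246.]]
side [[  -8. -687.   33.]
 [ 194. -510.  168.]
 [ 271. -439.  175.]]
scene [[-74.5, -34.0], [-72.7, -33.9], [83.7, 31.1], [84.7, 32.0]]
-70 -45 [-34.   31.3] 66.3
-45 -20 [-34.   31.9] 65.5
-20 10 [-33.9  31.9] 66.5
10 40 [-33.8  32.1] 66.3
40 80 [-33.7  32. ] 70.9
side [[-72.6, -34.5], [-70.5, -33.2], [83.2, 36.3], [84.5, 38.1]]
-70 -45 [-31.9  35.2] 66.4
-45 -20 [-33.9  35.1] 66.4
-20 10 [-34.5  38.9] 65.2
10 40 [-35.1  35.6] 66.0
40 80 [-32.8  36.4] 69.5
```

```bash
python3 -m creep '{"translation":[[4.2,3.5,0],[8.4,7,0],[12.6,10.5,0],[16.8,14,0],[21,17.5,0],[25.2,21,0],[29.4,24.5,0],[33.4,28,-3]],"delta_rot":[[0,0,2],[0,0,4],[0,0,7],[0,0,10],[0,0,13],[0,0,16],[0,0,19],[0,0,19]],"hand":[8.5,8.5,8.5,8.5,8.5,8.5,8.5,8.5]}'
python3 -m creep '{"translation":[[0,0,-1],[0,0,-1]],"delta_rot":[[0,0,0],[0,0,0]],"hand":[8.5,8.5]}'
python3 - <<'E'
from h import *
s=read_state();print(s["position"],R.from_quat(s["ee_rot"]).as_matrix().round(3),s["joints"].round(3))
print(get_calibration("wrist"))
p,d=get_image("wrist");np.savez("pics/w1.npz",p=p,d=d);cv2.imwrite("pics/w1.png",p[...,::-1])
E
```

```text
clock: 1.15
position: [529.1, -314.0, 203.4]
ee_rot: [-0.317, 0.948, -0.002, 0.002]
contact_force: [0.9, 0.4, -0.6]
gripper_width: 84.8
grasp_force: 0.0
clock: 1.4
position: [525.6, -314.4, 190.0]
ee_rot: [-0.317, 0.948, 0.001, -0.001]
contact_force: [-0.3, 0.9, -0.2]
gripper_width: 85.3
grasp_force: 0.0
[ 525.6488944  -314.35509823  190.02760948] [[-0.799 -0.601 -0.003]
 [-0.601  0.799  0.001]
 [ 0.002  0.002 -1.   ]] [-0.275  0.396 -0.083  0.    -1.096 -0.651]
{'intrinsics': array([[297.31863964,   0.        , 259.95244947],
       [  0.        , 297.31863964, 188.72103508],
       [  0.        ,   0.        ,   1.        ]]), 'xyz': array([ 470.48764774, -356.79852033,  334.33826586]), 'attitude': array([0.44214549, 0.88603888, 0.12546746, 0.06083083])}
```

View pics/w1.png

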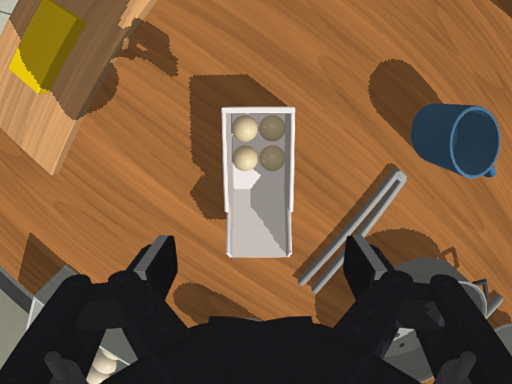

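Wrist view: the dish is centred between the fingers (columns 222–295, back wall at row 108, lip at row 257), the four balls sit at about (258,143), and the tongs are well clear of the right finger. Descending.

```bash
python3 -m creep '{"translation":[[0,0,-4],[0,0,-8],[0,0,-11],[0,0,-13],[0,0,-14.5],[0,0,-16],[0,0,-17.3],[0,0,-17.5]],"delta_rot":[[0,0,0],[0,0,0],[0,0,0],[0,0,0],[0,0,0],[0,0,0],[0,0,0],[0,0,0]],"hand":[8.5,8.5,8.5,8.5,8.5,8.5,8.5,8.5]}'
python3 -m creep '{"translation":[[0,0,0],[0,0,0],[0,0,0],[0,0,0]],"delta_rot":[[0,0,0],[0,0,0],[0,0,0],[0,0,0]],"hand":[7.5,7,6.8,6.8]}'
python3 -m creep '{"translation":[[0,0,0],[0,0,0],[0,0,0],[0,0,0]],"delta_rot":[[0,0,0],[0,0,0],[0,0,0],[0,0,0]],"hand":[6.7,6.66,6.66,6.66]}'
```

```text
clock: 2.45
position: [525.8, -314.6, 15.4]
ee_rot: [-0.317, 0.949, 0.0, -0.001]
contact_force: [0.7, -0.2, 0.0]
gripper_width: 84.9
grasp_force: 0.0
clock: 2.95
position: [526.5, -314.7, 16.6]
ee_rot: [-0.317, 0.949, -0.0, 0.0]
contact_force: [1.0, 0.0, 0.1]
gripper_width: 67.7
grasp_force: 0.0
clock: 3.45
position: [526.8, -314.9, 16.6]
ee_rot: [-0.317, 0.949, -0.0, 0.0]
contact_force: [0.5, -0.6, 1.0]
gripper_width: 66.7
grasp_force: 0.9
```

```bash
for h in 1; do python3 -m creep '{"translation":[[0,0,0],[0,0,0],[0,0,0]],"delta_rot":[[0,0,0],[0,0,0],[0,0,0]],"hand":[6.61,6.61,6.61]}'; done
python3 -m creep '{"translation":[[0,0,0],[0,0,0],[0,0,0]],"delta_rot":[[0,0,0],[0,0,0],[0,0,0]],"hand":[6.57,6.57,6.57]}'
```

```text
clock: 3.82
position: [527.0, -315.0, 16.7]
ee_rot: [-0.317, 0.948, -0.001, 0.001]
contact_force: [0.6, -2.9, 2.4]
gripper_width: 66.2
grasp_force: 1.6
clock: 4.2
position: [526.9, -315.0, 16.8]
ee_rot: [-0.317, 0.948, -0.001, 0.001]
contact_force: [3.1, -3.6, 4.0]
gripper_width: 66.0
grasp_force: 12.5
```

```bash
python3 -m creep '{"translation":[[0,0,0],[0,0,0]],"delta_rot":[[0,0,0],[0,0,0]],"hand":[6.58,6.58]}'; python3 -m creep '{"translation":[[0,0,0],[0,0,0]],"delta_rot":[[0,0,0],[0,0,0]],"hand":[6.58,6.58]}'
```

```text
clock: 4.45
position: [527.0, -314.9, 16.8]
ee_rot: [-0.317, 0.948, -0.001, 0.001]
contact_force: [2.8, -3.3, 5.6]
gripper_width: 65.8
grasp_force: 12.6
clock: 4.7
position: [526.9, -314.9, 16.7]
ee_rot: [-0.317, 0.948, -0.001, 0.001]
contact_force: [2.8, -3.8, 5.1]
gripper_width: 66.1
grasp_force: 12.6
```

```bash
python3 -m creep '{"translation":[[0,0,0],[0,0,0]],"delta_rot":[[0,0,0],[0,0,0]],"hand":[6.60,6.60]}'; python3 -m creep '{"translation":[[0,0,0.05],[0,0,0.1],[0,0,0.2],[0,0,0.3],[0,0,0.4],[0,0,0.5]],"delta_rot":[[0,0,0],[0,0,0],[0,0,0],[0,0,0],[0,0,0],[0,0,0]],"hand":[6.60,6.60,6.6,6.6,6.6,6.6]}'
```

```text
clock: 4.95
position: [526.9, -314.9, 16.7]
ee_rot: [-0.317, 0.948, -0.0, 0.0]
contact_force: [1.5, -4.2, 6.2]
gripper_width: 66.3
grasp_force: 4.8
clock: 5.7
position: [525.2, -314.2, 20.7]
ee_rot: [-0.316, 0.949, 0.001, -0.001]
contact_force: [-0.9, 0.2, -2.2]
gripper_width: 65.8
grasp_force: 1.4
```

```bash
python3 -m creep '{"translation":[[0,0,0],[0,0,0]],"delta_rot":[[0,0,0],[0,0,0]],"hand":[6.585,6.585]}'; python3 -m creep '{"translation":[[0,0,0],[0,0,0]],"delta_rot":[[0,0,0],[0,0,0]],"hand":[6.575,6.575]}'
```

```text
clock: 5.95
position: [526.2, -314.6, 21.1]
ee_rot: [-0.317, 0.949, 0.0, -0.0]
contact_force: [-0.4, 0.2, -3.0]
gripper_width: 65.9
grasp_force: 6.5
clock: 6.2
position: [526.3, -314.6, 21.3]
ee_rot: [-0.317, 0.949, 0.0, -0.0]
contact_force: [-0.0, -0.5, -3.6]
gripper_width: 65.8
grasp_force: 10.4
```

```bash
python3 -m creep '{"translation":[[0,0,0.2],[0,0,0.6],[0,0,1.1],[0,0,1.7],[0,0,2.3],[0,0,2.8],[0,0,3],[0,0,3]],"delta_rot":[[0,0,0],[0,0,0],[0,0,0],[0,0,0],[0,0,0],[0,0,0],[0,0,0],[0,0,0]],"hand":[6.575,6.575,6.575,6.575,6.575,6.575,6.575,6.575]}'
python3 - <<'E'
from h import *
p,d=get_image("side");X=cloud("side",d)
q=X[85:150,235:320].reshape(-1,3);c=p[85:150,235:320].reshape(-1,3)
cv2.imwrite("pics/s2.png",cv2.resize(p[60:180,210:370,::-1],None,fx=3,fy=3,interpolation=2))
E
```

```text
clock: 7.2
position: [526.4, -314.6, 51.5]
ee_rot: [-0.317, 0.949, -0.0, 0.0]
contact_force: [-0.4, -0.7, -3.7]
gripper_width: 65.9
grasp_force: 10.4
```

View pics/s2.png

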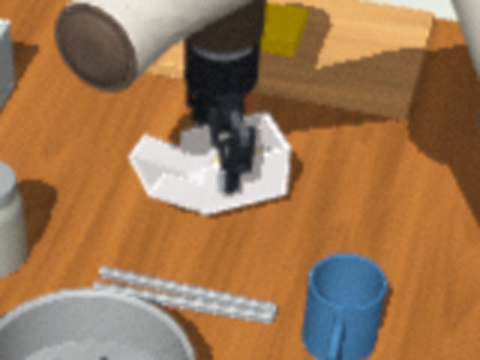

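Dish held level and clear of the table (seen at about (215,170) in the crop). Next: check obstacles along the pour direction.

Run:
```python
from h import *
for n,B in {"scene":{"sauce":(310,228,342,290),"bowl":(222,252,272,292),"timer":(306,140,336,168)},"side":{"sauce":(146,180,172,232),"bowl":(166,164,200,192),"timer":(288,246,318,280)}}.items():
    z=np.load(f"pics/{n}0.npz");X=cloud(n,z["d"])
    for k,(a,b,c,e) in B.items():
        s=X[b:e,a:c].reshape(-1,3);s=s[s[:,2]>25]
        print(n,k,np.percentile(s,[2,50,98],axis=0).round().tolist())
```

```text
scene sauce [[731.0, 131.0, 37.0], [756.0, 155.0, 121.0], [768.0, 182.0, 190.0]]
scene bowl [[692.0, -45.0, 25.0], [716.0, 4.0, 39.0], [790.0, 55.0, 52.0]]
scene timer [[318.0, 141.0, 27.0], [353.0, 176.0, 60.0], [368.0, 211.0, 66.0]]
side sauce [[708.0, 50.0, 29.0], [727.0, 175.0, 112.0], [777.0, 191.0, 190.0]]
side bowl [[687.0, -43.0, 26.0], [746.0, -10.0, 39.0], [789.0, 59.0, 51.0]]
side timer [[308.0, 152.0, 28.0], [335.0, 193.0, 62.0], [364.0, 218.0, 67.0]]
```

```bash
python3 -m creep '{"translation":[[0,0,2],[0,0,5],[0,0,8],[0,0,11],[0,0,14],[0,0,16],[0,0,17],[0,0,17]],"delta_rot":[[0,0,0],[0,0,0],[0,0,0],[0,0,0],[0,0,0],[0,0,0],[0,0,0],[0,0,0]],"hand":[6.575,6.575,6.575,6.575,6.575,6.575,6.575,6.575]}'
```

```text
clock: 8.25
position: [526.4, -314.6, 221.3]
ee_rot: [-0.317, 0.949, -0.0, 0.0]
contact_force: [-0.1, 0.2, -3.7]
gripper_width: 65.5
grasp_force: 10.9
```

```bash
python3 -m creep '{"translation":[[-0.3,1.5,0],[-0.9,5,0],[-1.6,9,0],[-2.3,13,0],[-3,17,0],[-3.7,21,0],[-4.4,25,0],[-5,28,0]],"delta_rot":[[0,0,-1],[0,0,-4],[0,0,-8],[0,0,-12],[0,0,-16],[0,0,-20],[0,0,-24],[0,0,-26]],"hand":[6.575,6.575,6.575,6.575,6.575,6.575,6.575,6.575]}'
python3 -m creep '{"translation":[[-0.2,1.5,-0.5],[-0.4,2.4,-2],[-0.4,2.7,-3.5],[-0.4,2.7,-5],[-0.4,2.7,-5.6],[-0.4,2.7,-5.6]],"delta_rot":[[0,0,-1],[0,0,-1],[0,0,-1],[0,0,-1],[0,0,-1],[0,0,-1]],"hand":[6.575,6.575,6.575,6.575,6.575,6.575]}'
python3 -c "
from h import *
s=read_state();print(s['joints'].round(3),s['position'],R.from_quat(s['ee_rot']).as_matrix().round(3))"
```

```text
clock: 9.25
position: [475.3, -33.3, 220.1]
ee_rot: [-0.095, 0.995, 0.0, -0.001]
contact_force: [0.2, 0.1, -3.7]
gripper_width: 66.0
grasp_force: 10.9
clock: 10.0
position: [472.0, -7.9, 164.7]
ee_rot: [-0.086, 0.996, -0.0, -0.001]
contact_force: [0.2, 0.7, -3.5]
gripper_width: 66.0
grasp_force: 10.9
[ 0.329  0.191 -0.452  0.    -0.93  -1.726] [471.96020002  -7.85168206 164.67202652] [[-0.985 -0.172 -0.002]
 [-0.172  0.985 -0.001]
 [ 0.002 -0.    -1.   ]]
```

```bash
python3 -m creep '{"translation":[[0,0,0],[0,0,0],[0,0,0],[0,0,0],[0,0,0],[0,0,0],[0,0,0],[0,0,0]],"delta_rot":[[-0.7,3.9,0],[-1.4,7.9,0],[-2.1,11.8,0],[-2.8,15.8,0],[-3.5,19.7,0],[-4.4,24.6,0],[-5.2,29.6,0],[-5.2,29.6,0]],"hand":[6.575,6.575,6.575,6.575,6.575,6.575,6.575,6.575]}'
python3 - <<'E'
from h import *
s=read_state();print(s['joints'].round(3))
a,_=get_image("side");b,_=get_image("scene")
cv2.imwrite("pics/p1.png",cv2.resize(np.hstack([a[100:260,160:320],b[110:270,180:340]])[...,::-1],None,fx=2.5,fy=2.5,interpolation=2))
E
```

```text
clock: 11.0
position: [473.7, -7.4, 164.3]
ee_rot: [-0.083, 0.962, -0.023, -0.258]
contact_force: [-0.8, -0.5, -3.3]
gripper_width: 66.0
grasp_force: 10.8
[ 0.289  0.467 -0.124 -0.058 -1.5   -1.668]
```

View pics/p1.png

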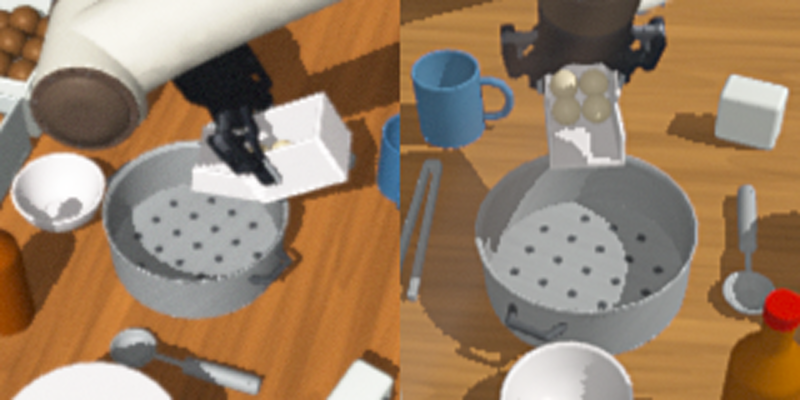

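The dish is pitched about 30°, with its lip over the near part of the steamer (left crop lip (195,185); right crop balls at (582,95)). Continuing the pour.

```bash
python3 -m creep '{"translation":[[0,0,0],[0,0,0],[0,0,0],[0,0,0],[0,0,0],[0,0,0],[0,0,0],[0,0,0]],"delta_rot":[[-0.7,3.9,0],[-1.4,7.9,0],[-2.3,12.8,0],[-3.1,17.7,0],[-4,22.7,0],[-4.9,27.6,0],[-5.9,33.5,0],[-5.9,33.5,0]],"hand":[6.575,6.575,6.575,6.575,6.575,6.575,6.575,6.575]}'
python3 -m creep '{"translation":[[0,0,0],[0,0,0],[0,0,0],[0,0,0],[0,0,0],[0,0,0],[0,0,0],[0,0,0]],"delta_rot":[[0,0,0],[0,0,0],[0,0,0],[0,0,0],[0,0,0],[0,0,0],[0,0,0],[0,0,0]],"hand":[6.575,6.575,6.575,6.575,6.575,6.575,6.575,6.575]}'
python3 - <<'E'
from h import *
s=read_state();print(s['joints'].round(3))
a,_=get_image("side");b,_=get_image("scene")
cv2.imwrite("pics/p2.png",cv2.resize(np.hstack([a[100:260,160:320],b[110:270,180:340]])[...,::-1],None,fx=2.5,fy=2.5,interpolation=2))
E
```

```text
clock: 12.1
position: [472.3, -7.6, 164.0]
ee_rot: [-0.073, 0.845, -0.046, -0.528]
contact_force: [-0.7, -0.3, -3.1]
gripper_width: 65.8
grasp_force: 11.0
clock: 13.1
position: [472.3, -7.7, 165.3]
ee_rot: [-0.073, 0.845, -0.046, -0.528]
contact_force: [0.4, -0.3, -2.3]
gripper_width: 65.6
grasp_force: 11.0
[ 0.27   0.774  0.118 -0.096 -2.03  -1.657]
```

View pics/p2.png

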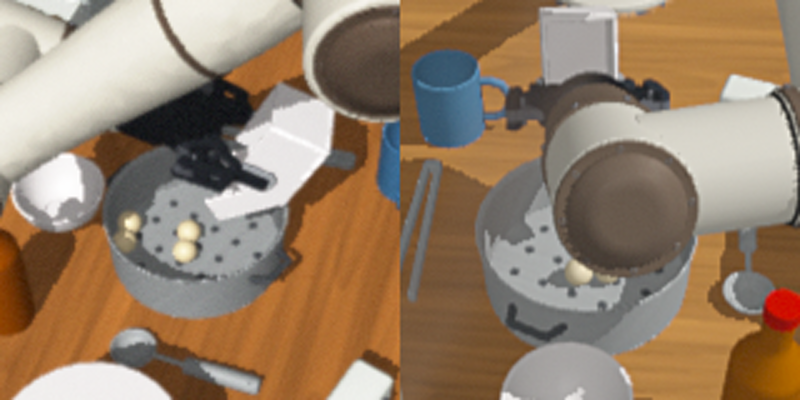

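All four balls are in the steamer (left crop (130,222), (125,240), (188,230), (185,250)). Now levelling and raising the dish.

```bash
python3 -m creep '{"translation":[[0,0,0.5],[0,0,1],[0,0,2],[0,0,3],[0,0,4],[0,0,5],[0,0,6],[0,0,6]],"delta_rot":[[0.7,-3.9,0],[1.4,-7.9,0],[2.3,-12.8,0],[3.1,-17.7,0],[4,-22.7,0],[4.9,-27.6,0],[5.9,-33.5,0],[5.9,-33.5,0]],"hand":[6.575,6.575,6.575,6.575,6.575,6.575,6.575,6.575]}'
python3 -m creep '{"translation":[[0,0,0.5],[0,0,1],[0,0,2],[0,0,3],[0,0,4],[0,0,5],[0,0,6],[0,0,6]],"delta_rot":[[0.7,-3.9,0],[1.4,-7.9,0],[2.1,-11.8,0],[2.8,-15.8,0],[3.5,-19.7,0],[4.4,-24.6,0],[5.2,-29.6,0],[5.2,-29.6,0]],"hand":[6.575,6.575,6.575,6.575,6.575,6.575,6.575,6.575]}'
python3 - <<'E'
from h import *
s=read_state();print(s['joints'].round(3),s['position'],R.from_quat(s['ee_rot']).as_matrix().round(3))
a,d=get_image("side");b,e=get_image("scene");np.savez("pics/lv.npz",a=a,d=d,b=b,e=e)
p,w=get_image("wrist")
cv2.imwrite("pics/p3.png",np.hstack([cv2.resize(a[60:260,160:360],(400,400)),cv2.resize(b[50:250,150:350],(400,400))])[...,::-1])
E
```

```text
clock: 14.2
position: [471.7, -7.9, 227.7]
ee_rot: [-0.084, 0.963, -0.022, -0.257]
contact_force: [-0.1, -0.2, -2.6]
gripper_width: 65.7
grasp_force: 10.9
clock: 15.2
position: [470.9, -8.0, 285.3]
ee_rot: [-0.087, 0.996, -0.0, -0.001]
contact_force: [0.2, 0.7, -2.2]
gripper_width: 66.2
grasp_force: 10.9
[ 0.329  0.082 -0.258 -0.    -1.234 -1.726] [470.94078393  -7.95787241 285.32754402] [[-0.985 -0.172 -0.003]
 [-0.172  0.985 -0.   ]
 [ 0.003 -0.    -1.   ]]
```

View pics/p3.png

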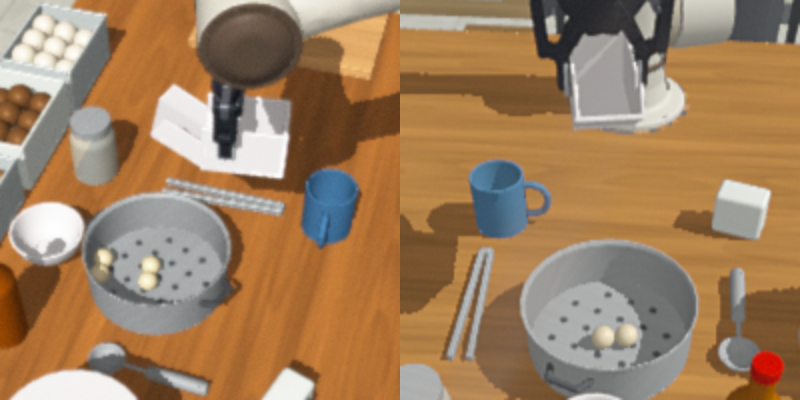

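The dish is empty and level, and two of the four balls are visible from the scene side, with all four visible from the side view. Measuring the tilt of the held dish.

Run:
```python
from h import *
z=np.load("pics/lv.npz");y=np.radians(10);c,s=np.cos(y),np.sin(y)
T=np.array([471.5,-8,285.3])
for n,i,d in(("side",z["a"],z["d"]),("scene",z["b"],z["e"])):
    X=cloud(n,d)-T;i=i.astype(int)
    L=np.stack([X[...,0]*c+X[...,1]*s-4,-X[...,0]*s+X[...,1]*c,X[...,2]+16.7],-1)
    m=(i.min(2)>110)&(np.ptp(i,2)<40)&(np.abs(L[...,0])<100)&(np.abs(L[...,1])<50)&(L[...,2]>-20)&(L[...,2]<80)
    q=L[m];print(n,len(q),np.percentile(q,[1,99],axis=0).round(1).tolist())
    for lo in range(-80,90,10):
        k=q[(q[:,0]>=lo)&(q[:,0]<lo+10)]
        if len(k)>15:print(lo,len(k),"z",np.percentile(k[:,2],[2,98]).round(1),"y",np.percentile(k[:,1],[2,50,98]).round(1))
```

```text
side 1927 [[-72.9, -31.3, -4.1], [81.4, 39.0, 62.9]]
-80 66 z [-2.1 59.8] y [-27.   30.6  36.3]
-70 166 z [-5.  59.1] y [-31.1  32.   36. ]
-60 160 z [-4.3 58.3] y [-30.7  31.9  36.6]
-50 164 z [-3.6 59. ] y [-30.4  32.2  35.9]
-40 167 z [-3.3 58.8] y [-30.8  31.1  36.7]
-30 160 z [-1.2 60.4] y [-30.3  31.7  36.7]
-20 92 z [-4.7 57.3] y [-31.   33.2  40.4]
-10 28 z [-4.8 27.1] y [30.1 34.5 43.6]
0 41 z [-3.2 42.5] y [30.7 34.2 42.8]
10 80 z [-1.  60.1] y [30.1 33.7 36. ]
20 144 z [ 1.1 59.8] y [-31.1  32.5  37.1]
30 130 z [ 8.2 49.1] y [-30.9 -15.5  36.3]
40 134 z [15.4 55.5] y [-31.6 -15.   36.2]
50 136 z [23.  63.4] y [-30.7 -12.2  36.4]
60 133 z [30.1 68.2] y [-30.5 -12.3  35.5]
70 95 z [37.2 60.4] y [-30.9  -7.9  36.1]
80 31 z [43.6 49.5] y [-28.5   0.2  34. ]
scene 1582 [[-70.7, -37.2, -3.1], [84.5, 37.3, 64.3]]
-80 46 z [ 3.6 50.6] y [-20.4   0.9  26.9]
-70 547 z [-2.5 50.8] y [-24.5   4.1  28.8]
-60 61 z [-3.1 53.1] y [-22.    7.7  29.1]
-50 73 z [-2.5 37.9] y [-21.6   9.1  29.1]
-40 72 z [-2.5 58.3] y [-22.2  11.1  29.9]
-30 73 z [-2.  58.9] y [-23.8  10.9  31.6]
-20 88 z [-2.1 59.6] y [-33.1  10.3  31.4]
-10 83 z [-1.3 65.6] y [-33.1   4.7  36.7]
0 139 z [-0.8 60.3] y [-39.   10.9  38.8]
10 22 z [ 3.6 60.6] y [-33.2  28.8  31.4]
20 99 z [-4.6 60. ] y [-33.2   6.6  32.2]
30 27 z [ 3.9 44.6] y [-33.2  15.3  29. ]
40 23 z [11.1 55. ] y [-33.2   4.2  28.9]
50 33 z [19.3 57.5] y [-33.3  22.8  30.4]
60 47 z [26.  67.9] y [-32.8  16.6  32. ]
70 56 z [34.3 62.1] y [-33.1  -5.2  31.7]
80 93 z [41.2 50.4] y [-31.8   0.5  31.1]
```

```bash
python3 -m creep '{"translation":[[0.4,1.5,0],[1.2,5,0],[2.2,9.5,0],[3.3,14,0],[4.4,19,0],[5.5,24,0],[6.6,28.5,0],[7.5,32.5,0]],"delta_rot":[[0,0,1],[0,0,4],[0,0,8],[0,0,12],[0,0,16],[0,0,20],[0,0,24],[0,0,27]],"hand":[6.575,6.575,6.575,6.575,6.575,6.575,6.575,6.575]}'
python3 -m creep '{"translation":[[0.4,1.5,0],[0.7,2.6,0],[0.7,2.6,-2],[0.7,2.6,-4],[0.7,2.6,-6],[0.7,2.6,-7.5],[0.7,2.6,-8.5],[0.7,2.6,-8.5]],"delta_rot":[[0,0,0],[-0.3,0.4,0],[-0.6,0.8,0],[-0.9,1.2,0],[-0.9,1.2,0],[-0.9,1.2,0],[-0.9,1.2,0],[-0.9,1.2,0]],"hand":[6.575,6.575,6.575,6.575,6.575,6.575,6.575,6.575]}'
python3 - <<'E'
from h import *
s=read_state();print(s['joints'].round(3),s['position'],R.from_quat(s['ee_rot']).as_matrix().round(3))
y=np.radians(37);c,s_=np.cos(y),np.sin(y)
T=np.array([*s['position']])
for n in("side","scene"):
    i,d=get_image(n);X0=cloud(n,d);X=X0-T;i=i.astype(int)
    L=np.stack([X[...,0]*c+X[...,1]*s_-4,-X[...,0]*s_+X[...,1]*c,X[...,2]+16.7],-1)
    m=(i.min(2)>110)&(np.ptp(i,2)<40)&(np.abs(L[...,0])<100)&(np.abs(L[...,1])<50)&(L[...,2]>-14)&(L[...,2]<80)
    q=L[m];print(n,len(q),np.percentile(q,[1,99],axis=0).round(1).tolist())
    for lo in range(-80,90,20):
        k=q[(q[:,0]>=lo)&(q[:,0]<lo+20)]
        if len(k)>15:print(lo,len(k),"z",np.percentile(k[:,2],[2,98]).round(1))
    m=(np.hypot(X0[...,0]-553,X0[...,1]-343)<86)&(X0[...,2]>90)&(X0[...,2]<140)
    print("plate z",np.percentile(X0[m][:,2],[5,50,95]).round(1))
E
```

```text
clock: 16.35
position: [547.5, 320.2, 283.5]
ee_rot: [-0.318, 0.948, -0.001, -0.001]
contact_force: [0.5, 1.0, -3.2]
gripper_width: 65.8
grasp_force: 10.9
clock: 17.35
position: [554.1, 342.8, 199.4]
ee_rot: [-0.316, 0.948, -0.004, -0.013]
contact_force: [-0.2, 1.1, -1.5]
gripper_width: 65.8
grasp_force: 10.8
[ 0.8    0.465  0.056 -0.004 -1.189 -1.725] [554.07264475 342.82812111 199.42452191] [[-0.799 -0.6   -0.022]
 [-0.6    0.8   -0.017]
 [ 0.028 -0.    -1.   ]]
side 1222 [[14.5, -30.6, -0.1], [84.5, 34.9, 65.1]]
0 64 z [-2.7 59.2]
20 345 z [ 0.3 56.4]
40 375 z [14.5 60.1]
60 358 z [28.1 66.1]
80 80 z [40.5 48.2]
plate z [106.7 125.  127.8]
scene 2744 [[-70.7, -38.6, -2.1], [84.4, 31.0, 64.3]]
-80 309 z [ 0.1 61.4]
-60 233 z [-2.  60.8]
-40 223 z [-2.8 59.3]
-20 229 z [-2.1 59.7]
0 501 z [-0.7 61.5]
20 394 z [ 2.4 60.2]
40 356 z [17.3 61.1]
60 403 z [31.1 66.6]
80 96 z [42.1 49.6]
plate z [105.7 125.4 127. ]
```

```bash
python3 -m creep '{"translation":[[0,0,-0.4],[0,0,-0.8],[0,0,-1.2],[0,0,-1.6],[0,0,-2],[0,0,-2.3],[0,0,-2.5],[0,0,-2.5]],"delta_rot":[[0,0,0],[0,0,0],[0,0,0],[0,0,0],[0,0,0],[0,0,0],[0,0,0],[0,0,0]],"hand":[6.575,6.575,6.575,6.575,6.575,6.575,6.575,6.575]}'
python3 -m creep '{"translation":[[0,0,-0.2],[0,0,-0.4],[0,0,-0.6],[0,0,-0.8],[0,0,-1],[0,0,-1.2],[0,0,-1.4],[0,0,-1.4]],"delta_rot":[[0,0,0],[0,0,0],[0,0,0],[0,0,0],[0,0,0],[0,0,0],[0,0,0],[0,0,0]],"hand":[6.575,6.575,6.575,6.575,6.575,6.575,6.575,6.575]}'
```

```text
clock: 18.45
position: [554.3, 343.3, 175.1]
ee_rot: [-0.317, 0.948, -0.004, -0.013]
contact_force: [-0.3, -0.3, -1.9]
gripper_width: 65.8
grasp_force: 10.9
clock: 19.45
position: [554.2, 343.3, 161.0]
ee_rot: [-0.317, 0.948, -0.004, -0.013]
contact_force: [-0.1, 0.6, -1.9]
gripper_width: 66.0
grasp_force: 10.9
```

```bash
python3 -m creep '{"translation":[[0,0,-0.1],[0,0,-0.2],[0,0,-0.3],[0,0,-0.4],[0,0,-0.4]],"delta_rot":[[0,0,0],[0,0,0],[0,0,0],[0,0,0],[0,0,0]],"hand":[6.575,6.575,6.575,6.575,6.575]}'
python3 -m creep '{"translation":[[0,0,-0.1],[0,0,-0.2],[0,0,-0.2],[0,0,-0.2]],"delta_rot":[[0,0,0],[0,0,0],[0,0,0],[0,0,0]],"hand":[6.575,6.575,6.575,6.575]}'
```

```text
clock: 20.08
position: [554.3, 343.3, 157.2]
ee_rot: [-0.317, 0.948, -0.004, -0.013]
contact_force: [-0.4, 0.8, -3.3]
gripper_width: 65.8
grasp_force: 10.9
clock: 20.58
position: [554.4, 343.4, 155.3]
ee_rot: [-0.317, 0.948, -0.004, -0.012]
contact_force: [-1.0, -0.1, -2.5]
gripper_width: 66.2
grasp_force: 10.9
```

```bash
python3 -m creep '{"translation":[[0,0,-0.1],[0,0,-0.2],[0,0,-0.2],[0,0,-0.2]],"delta_rot":[[0,0,0],[0,0,0],[0,0,0],[0,0,0]],"hand":[6.575,6.575,6.575,6.575]}'
python3 -m creep '{"translation":[[0,0,-0.1],[0,0,-0.2],[0,0,-0.2],[0,0,-0.2]],"delta_rot":[[0,0,0],[0,0,0],[0,0,0],[0,0,0]],"hand":[6.575,6.575,6.575,6.575]}'
```

```text
clock: 21.08
position: [554.3, 343.3, 153.3]
ee_rot: [-0.317, 0.948, -0.004, -0.012]
contact_force: [0.6, 0.7, -2.1]
gripper_width: 66.0
grasp_force: 10.9
clock: 21.58
position: [554.4, 343.3, 151.3]
ee_rot: [-0.317, 0.948, -0.004, -0.012]
contact_force: [-0.8, 0.1, -2.8]
gripper_width: 66.0
grasp_force: 10.9
```

```bash
python3 -m creep '{"translation":[[0,0,-0.05],[0,0,-0.1],[0,0,-0.1],[0,0,-0.1]],"delta_rot":[[0,0,0],[0,0,0],[0,0,0],[0,0,0]],"hand":[6.575,6.575,6.575,6.575]}'
```

```text
clock: 22.08
position: [554.4, 343.4, 150.3]
ee_rot: [-0.317, 0.948, -0.004, -0.012]
contact_force: [0.2, 0.4, -2.0]
gripper_width: 66.1
grasp_force: 10.9
```

```bash
python3 -m creep '{"translation":[[0,0,-0.05],[0,0,-0.1],[0,0,-0.1],[0,0,-0.1]],"delta_rot":[[0,0,0],[0,0,0],[0,0,0],[0,0,0]],"hand":[6.575,6.575,6.575,6.575]}'
```

```text
clock: 22.58
position: [554.3, 343.3, 149.3]
ee_rot: [-0.317, 0.948, -0.004, -0.012]
contact_force: [-0.7, -1.0, -2.2]
gripper_width: 66.1
grasp_force: 10.9
```

```bash
python3 -m creep '{"translation":[[0,0,-0.05],[0,0,-0.1],[0,0,-0.1],[0,0,-0.1]],"delta_rot":[[0,0,0],[0,0,0],[0,0,0],[0,0,0]],"hand":[6.575,6.575,6.575,6.575]}'
```

```text
clock: 23.08
position: [554.4, 343.3, 148.3]
ee_rot: [-0.317, 0.948, -0.004, -0.012]
contact_force: [0.5, 0.2, -2.3]
gripper_width: 65.9
grasp_force: 10.9
```

```bash
python3 -m creep '{"translation":[[0,0,-0.05],[0,0,-0.1],[0,0,-0.1],[0,0,-0.1]],"delta_rot":[[0,0,0],[0,0,0],[0,0,0],[0,0,0]],"hand":[6.575,6.575,6.575,6.575]}'
```

```text
clock: 23.58
position: [554.4, 343.4, 147.4]
ee_rot: [-0.317, 0.948, -0.004, -0.012]
contact_force: [-0.6, 0.0, -1.0]
gripper_width: 65.9
grasp_force: 10.9
```

```bash
python3 -m creep '{"translation":[[0,0,-0.05],[0,0,-0.1],[0,0,-0.1],[0,0,-0.1]],"delta_rot":[[0,0,0],[0,0,0],[0,0,0],[0,0,0]],"hand":[6.575,6.575,6.575,6.575]}'
```

```text
clock: 24.08
position: [554.5, 343.4, 146.6]
ee_rot: [-0.317, 0.948, -0.004, -0.012]
contact_force: [-0.1, -0.2, 0.4]
gripper_width: 65.9
grasp_force: 11.1
```

```bash
python3 -c "
from h import *
print(read_state()['wrist_torque'])"
```

```text
[-0.03102678  0.18181834 -0.0200754 ]
```

```bash
python3 -m creep '{"translation":[[0,0,-0.05],[0,0,-0.1],[0,0,-0.1],[0,0,-0.1]],"delta_rot":[[0,0,0],[0,0,0],[0,0,0],[0,0,0]],"hand":[6.575,6.575,6.575,6.575]}'
python3 -m creep '{"translation":[[0,0,0],[0,0,0],[0,0,0],[0,0,0],[0,0,0],[0,0,0]],"delta_rot":[[0,0,0],[0,0,0],[0,0,0],[0,0,0],[0,0,0],[0,0,0]],"hand":[6.59,6.59,6.6,6.6,6.62,6.64]}'
python3 -c "
from h import *
print(read_state()['wrist_torque'])"
```

```text
clock: 24.58
position: [554.7, 343.7, 145.7]
ee_rot: [-0.317, 0.948, -0.004, -0.012]
contact_force: [1.8, 0.7, 0.9]
gripper_width: 65.8
grasp_force: 11.3
clock: 25.32
position: [554.1, 343.0, 145.0]
ee_rot: [-0.317, 0.948, -0.004, -0.013]
contact_force: [1.5, 0.2, 0.6]
gripper_width: 66.3
grasp_force: 0.0
[ 0.00502016 -0.04639451  0.03631466]
```

```bash
python3 -m creep '{"translation":[[0,0,0],[0,0,0],[0,0,0],[0,0,0],[0,0,0],[0,0,0],[0,0,0],[0,0,0]],"delta_rot":[[0,0,0],[0,0,0],[0,0,0],[0,0,0],[0,0,0],[0,0,0],[0,0,0],[0,0,0]],"hand":[6.7,6.8,7,7.3,7.7,8.1,8.5,8.5]}'
python3 -m creep '{"translation":[[0,0,0.5],[0,0,1.5],[0,0,3],[0,0,5],[0,0,8],[0,0,11],[0,0,14],[0,0,16]],"delta_rot":[[0,0,0],[0,0,0],[0,0,0],[0,0,0],[0,0,0],[0,0,0],[0,0,0],[0,0,0]],"hand":[8.5,8.5,8.5,8.5,8.5,8.5,8.5,8.5]}'
python3 -m creep '{"translation":[[-5,-5,2],[-10,-10,4],[-14,-14,4],[-14,-14,4]],"delta_rot":[[0,0,0],[0,0,0],[0,0,0],[0,0,0]],"hand":[8.5,8.5,8.5,8.5]}'
python3 - <<'E'
from h import *
a,d=get_image("side");b,e=get_image("scene")
cv2.imwrite("pics/f.png",np.hstack([cv2.resize(a[140:350,110:320],(400,400)),cv2.resize(b[100:300,250:450],(400,400))])[...,::-1])
y=np.radians(37);c,s=np.cos(y),np.sin(y)
for n,i,d in(("side",a,d),("scene",b,e)):
    X=cloud(n,d)-[553,343,0];i=i.astype(int)
    L=np.stack([X[...,0]*c+X[...,1]*s,-X[...,0]*s+X[...,1]*c,X[...,2]],-1)
    m=(i.min(2)>110)&(np.ptp(i,2)<40)&(np.abs(L[...,0])<110)&(np.abs(L[...,1])<60)&(L[...,2]>150)&(L[...,2]<220)
    q=L[m];print(n,np.percentile(q,[1,99],axis=0).round(1).tolist())
    for lo in range(-80,20,20):
        k=q[(q[:,0]>=lo)&(q[:,0]<lo+20)]
        if len(k)>15:print(lo,np.percentile(k[:,2],[98]).round(1))
    k=L[(np.hypot(X[...,0],X[...,1])<85)&(np.abs(L[...,1])>45)&(L[...,2]>100)&(L[...,2]<140)];print("plate",np.median(k[:,2]))
E
```

```text
clock: 26.32
position: [554.3, 343.4, 145.3]
ee_rot: [-0.317, 0.948, -0.004, -0.012]
contact_force: [0.2, -0.4, -0.6]
gripper_width: 85.0
grasp_force: 0.0
clock: 27.32
position: [554.7, 343.5, 308.7]
ee_rot: [-0.317, 0.948, -0.003, -0.011]
contact_force: [0.4, -0.5, -0.5]
gripper_width: 85.3
grasp_force: 0.0
clock: 27.82
position: [412.4, 201.1, 348.1]
ee_rot: [-0.317, 0.949, -0.003, -0.01]
contact_force: [0.7, -0.2, 0.4]
gripper_width: 85.0
grasp_force: 0.0
side [[-65.9, -32.0, 150.6], [89.8, 34.6, 192.1]]
-80 [192.4]
-60 [190.2]
-40 [190.8]
-20 [190.7]
0 [190.7]
plate 124.38380820714389
scene [[-65.6, -35.4, 150.5], [89.5, 31.0, 191.5]]
-80 [190.5]
-60 [190.]
-40 [189.6]
-20 [190.]
0 [190.]
plate 124.45129475847835
```

View pics/f.png

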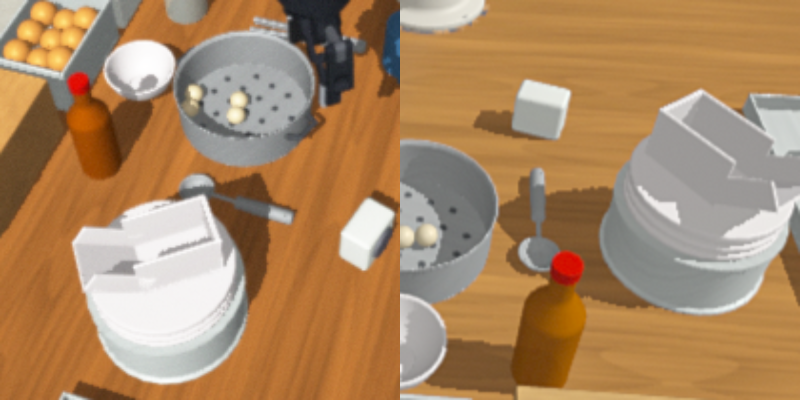

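The dish stands upright and level on the middle of the plate (left crop (150,245)), the four balls are in the steamer, and everything else is in place.

```bash
python3 -c "
from bench import job_done
print(job_done())"
```

```text
the job is handed in; nothing more can be done
None
```

The four fish balls are in the steamer, and the empty dish stands upright on the dispenser's top plate, its origin about 8 mm off centre; I handed the job in at about 28 s, with the grip reading at most 12.6 N, light contact at the plate, and nothing else seen to move.

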